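# Fit the push-and-twist cartridge into the bench-top water filter

## Robot

A 6-joint arm with a two-finger parallel gripper is mounted at the origin on a cart in front of the work surface, level with it; the furniture and walls round the work are solid. World frame = base frame: x ahead of the robot, y to its left, z up, the work surface at z = 0. Lengths are in m, angles in rad, forces in N, time in s.
With the tool pointing down it reaches from about 0.35 to 0.775 m from the base axis. Payload 5.5 kg.
Tool frame: the origin (TCP) lies midway between the tips of the shut fingers; the grasp point (between the pads) lies 19 mm behind it; z points along the fingers, x is the direction in which the jaws open and shut, and the axes are right-handed (so a half turn about z gives the same grasp; the last joint's range is limited). The gripper opens to 85 mm and grips with 20 to 120 N. Pads are 22 mm wide; open, the fingers measure 114 mm over their backs; the gripper's body (76 mm by 85 mm) begins 54 mm behind the grasp point. The pads swing forward as they close: fully open they stand 13 mm farther back than shut.
Start: joints at [1.2, 0.313, 0.046, 1.304, 0, 1.431], TCP at [0.132, 0.56, 0.231] pointing down, gripper open.
Joint ranges: [-2.76, 2.76], [-0.86, 1.69], [-1.03, 1.26], [-2.2, 2.34], [-1.47, 1.5], [-3.14, 3.14]. Speed limits (rad/s): [2.57, 2.57, 3.14, 3.14, 3.14, 3.14].

## Interface

Orientations are given as a unit quaternion [w, x, y, z].
In Python, from workcell import env gives the robot as it stands.
- The arm moves only by the tool servo_tool, never from a script. Its argument "targets" is a list of rows, each an object with "xyz": the shift along the tool's x, y, z in m, a list of three; "twist": the turn, a rotation vector about the tool's x, y, z in rad, a list of three; "jaw": the opening, from 0 (shut) to 1 (fully open). A call has 1 to 12 rows; each row is the pose to reach, as a shift and turn from the pose commanded when the call began, along the tool's axes at that moment; what a row does not reach only later rows make up. A row lasts 1/12 s, in which the tool goes at most 41.7 mm and 7.16 degrees, less where a joint would pass 70% of its speed; a pose out of reach is approached as far as the arm can. A call with a gripper value outside its range is refused whole. The fingers move at their own pace and stop on an object; "squeeze" is the grip in N (left out, the last holds). Time passes only in rows, so rows that repeat a pose let the fingers close. It gives the time, the measured TCP pose, the force and the opening at its end, in the units of the state.
- env.get_state(): the state, without advancing time (a new reading comes with each control period).
- env.read_camera(name): name is "side" or "top" or "wrist"; returns a dict with "color" (384x512x3 uint8, red, green, blue), "depth" (384x512 float32, m along the optical axis (not along the pixel's ray), 0 where there is no reading), "fx", "fy", "cx", "cy" (pixels), "eye" and "attitude" of the camera in the world. Camera axes: x right, y down, z forward; pixel columns grow to the right and rows downward; lengths in m; the calibration is good to about 2 mm. The wrist camera is an equidistant fisheye: a pixel r from the principal point sees the ray r / f radians off the axis. A picture is of the moment at which its call begins.
- env.hand_in(): hands the job in, once; it reports no verdict.
The state is a dict: "clock": time; "joint_pos": joint angles; "qvel": joint speeds; "tau": joint torques, N m; "tcp_pos": TCP position; "orientation": TCP orientation; "wrist_force": force on the tool from outside, world axes, zero at the start; "ft_torque": the same for the moment, N m; "finger_gap": finger opening in m.
Only numpy, scipy, OpenCV 4.12 (cv2) and the standard library are available. Lean on these libraries where they do the work, as an engineer would, in place of code of your own. Each camera call takes 0.05 s, during which the arm holds its last target. There are 200 camera calls.

## Task

Fit the new filter cartridge, which stands upright on the worktop, into the empty round port on top of the bench-top water filter. Find the slots of the port's collar by feel, push the cartridge down against the spring and turn it about a quarter turn clockwise (seen from above) to its stop, so that it locks and stays down, upright, when you let go. Do not use force: it needs only a light hand, and the cartridge and the collar are plastic. Leave the other things on the worktop where they are.

Things in the scene. Friction and masses are not known exactly. Their poses are not given: they have to be found in the camera images.
- cartridge: White plastic filter cartridge, 126 mm tall, 0.2 to 0.34 kg, upright. Origin: centre of its underside, z up its axis. From below: spigot of radius 26 mm with two lugs, z = 0 to 35.5 mm (foot tapered over 5 mm); body of radius 33 mm, from its flat shoulder at z = 35.5 to 92 mm; grip bar on top. Half a turn about z leaves it the same.
- grip (a point): Centre of the cartridge's grip bar, z = 112 mm above its underside. The upright bar is 22 mm thick along the cartridge's y and 50 mm long along its x (so it points the way of the lugs); it stands 34 mm high on the body, from 20 mm below this point to 14 mm above it.
- lugs (a point): On the cartridge's axis, level with the underside of its two bayonet lugs, 16 mm above its underside. The lugs stick out of the spigot on opposite sides, along the cartridge's +x and -x, to 34 mm from the axis; each is 11 mm wide and 8 mm high (z = 16 to 24 mm).
- filter_unit: Bench-top water filter, fixed to the worktop; white base 170 x 170 mm, 62 mm high, port in the middle of its top. Origin: on the port's axis at worktop height; its x points from its front to the clear tank (top at 153 mm) standing 85 to 165 mm behind the axis. A steel outlet pipe, 184 mm high, rises at x = 66, y = 97 mm and bends over to +y.
- port (a point): Centre of the port in the top face of the grey collar (radius 46 mm), 70 mm above the worktop; x = the filter's x. Bore radius 29 mm; two opposite slots 18 mm wide reach 37.5 mm from the axis through the 8 mm thick flange. The collar is screwed in tight; its slots lie along the filter's x only within 0.9 rad either way: not measured, to be felt or seen.
- valve_top (a point): Top of the sprung valve in the well, 21 mm below the collar's top when free; 5 N there, 600 N/m. Underside of the cartridge below the collar's top: 16 mm = lugs on the flange, slots missed; 21 = lugs in the slots, standing on the valve by itself; from 32 = lugs below the flange, free to turn; 35.5 = shoulder on the collar, hard stop (13.5 N of spring).
- locked (a point): Where the centre of the cartridge's underside is when locked: on the port's axis, 29 mm below the collar's top. Below the flange the lugs turn only clockwise, to a stop about 1.51 rad from the middle of the slot. Before the stop, centred at 1.40 rad, a notch 18 mm wide and 3 mm deep in the flange's underside: there the spring lifts the lugs in and holds them.
- mug: Green mug, 95 mm high, under the filter's outlet pipe.
- spice_jar: Spice jar with dark lid, 41 mm across, 105 mm high.
- kitchen_timer: Round kitchen timer, 60 mm across, 48 mm high.
- lemon: Lemon, 70 mm, on the white cutting board.
- lemon_wedge: Lemon wedge, 50 mm, on the white cutting board.
- peeler: Peeler, 170 mm long, on the white cutting board.
- oil_bottle: Oil bottle, 60 mm across, 272 mm high, at the back.
- pepper_mill: Wooden pepper mill, 58 mm across, 170 mm high, at the back.

How it is judged:
On the way, in this order (a step that is already met when the one before it is completed fails the run):
1. the cartridge stands in the port with its lugs in the slots of the collar (z of cartridge in the frame of port below -0.0185 m and horizontal distance between cartridge and port below 0.006 m), for 0.05 s.
2. it is pushed down until the lugs are below the flange (z of cartridge in the frame of port below -0.0308 m), for 0.05 s.
At the end, for the whole second after the job is handed in: The cartridge is locked in the port: let go, at rest, upright within 4 degrees, centred within 4 mm, its underside 27.2 to 30.6 mm below the collar's top (lugs up in the notches; unlocked, the spring would hold it at 21 mm, and short of the notches at 32 mm) (z of cartridge in the frame of port between -0.0306 and -0.0272 m and horizontal distance between cartridge and port below 0.004 m and angle between cartridge's own z axis and vertical below 0.07 rad and linear speed of cartridge below 0.01 m/s); the robot touches nothing.
It fails at once if the cartridge presses on the filter with more than 60 N (contact force between cartridge and filter_unit above 60 N).
It fails at once if the robot pushes on the filter unit itself with more than 25 N (contact force between any of the fingers, the arm and filter_unit above 25 N).
It fails at once if another thing on the worktop is moved by more than 30 mm (distance of any of mug, spice_jar, kitchen_timer, lemon, lemon_wedge, peeler, oil_bottle, pepper_mill from where it was at the start of the episode above 0.03 m).
It also fails if it takes over 72 s, if anything falls off the work surface, if the arm or the gripper's body presses on something with over 40 N, if the wrist force passes 120 N, or if a joint passes its speed limit or range.

## Working session

There is one attempt and no reset: what is moved stays moved. The work goes in short steps, Python scripts to look and compute and a tool call to move; the robot and the scene stay as the last step left them, time stands still between calls to the robot, and variables do not carry over. Pictures are saved under pics/ and viewed, about 8 in all and at most 12, crops included, and the job is handed in when it is done.

Besides the shell and the picture viewer there is one more tool, called as name(argument=value, ...) on one line, values as JSON. servo_tool: Moves the arm, as the interface text tells. Its arguments: {"type":"object","properties":{"targets":{"type":"array","items":{"type":"object","properties":{"xyz":{"type":"array","items":{"type":"number"}},"twist":{"type":"array","items":{"type":"number"}},"jaw":{"type":"number"}}}},"squeeze":{"type":"number"}},"required":["targets"]}

```bash
mkdir -p pics && ls && python3 - <<'E'
from workcell import env
import cv2,numpy as np
s=env.get_state();print(s)
ims=[]
for n in("top","side"):
    c=env.read_camera(n);np.savez(f"{n}0.npz",**c)
    print(n,c["fx"],c["cx"],c["cy"],c["eye"],c["attitude"])
    cv2.imwrite(f"pics/{n}0.png",cv2.cvtColor(c["color"],cv2.COLOR_RGB2BGR))
E
```

```text
pics
{'clock': 0.0, 'joint_pos': array([1.20037755e+00, 3.13991283e-01, 4.49504399e-02, 1.30355329e+00,
       2.78086990e-05, 1.43119376e+00]), 'qvel': array([-8.51652143e-04, -8.98193131e-04,  1.18405240e-03, -3.53195759e-05,
       -1.20721397e-03, -9.22930341e-05]), 'tau': array([-7.09910722e-06, -4.80628252e+01,  2.98532653e+01,  1.92614651e-02,
       -4.83316376e-05,  8.29149656e-06]), 'tcp_pos': array([0.13136254, 0.55927644, 0.23040236]), 'orientation': array([ 4.42732090e-04,  7.83827529e-01,  6.20977936e-01, -7.82437812e-04]), 'wrist_force': array([ 0.07932899, -0.25365129,  0.34760955]), 'ft_torque': array([ 0.02462068, -0.06754803, -0.00946999]), 'finger_gap': 0.08559044471736513}
top 401.00724201146585 263.4543714940903 188.24059494210408 [ 0.40320405 -0.04171764  1.33176955] [-0.05295108  0.71296277 -0.69662574  0.05994043]
side 393.41438129650027 257.8192780251613 192.05797985239695 [ 0.05861822 -0.04566666  1.09749648] [-0.16453602  0.68830431 -0.68751208  0.16276427]
```

View pics/top0.png

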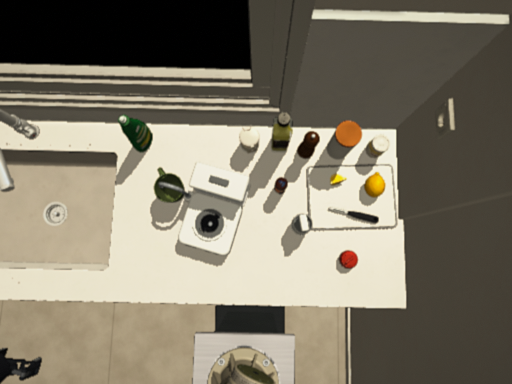

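View pics/side0.png

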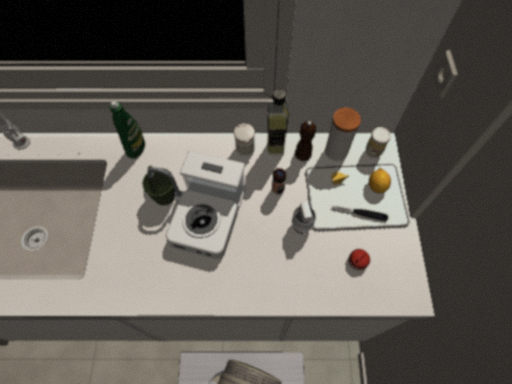

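The top view shows the filter with its collar at (209,223), what looks like the cartridge at (303,222), and the spice jar at (281,185). I'll measure and zoom in next.

```bash
cat > h.py <<'E'
import numpy as np
from scipy.spatial.transform import Rotation as R
def rot(q): return R.from_quat([q[1],q[2],q[3],q[0]])
def load(n): return dict(np.load(n))
def cloud(c):
    v,u=np.mgrid[:384,:512];d=c["depth"]
    p=np.stack([(u-c["cx"])/c["fx"]*d,(v-c["cy"])/c["fy"]*d,d],-1)
    return rot(c["attitude"]).apply(p.reshape(-1,3)).reshape(384,512,3)+c["eye"]
def onplane(c,u,v,z):
    r=rot(c["attitude"]).apply([(u-c["cx"])/c["fx"],(v-c["cy"])/c["fy"],1]);return c["eye"]+r*(z-c["eye"][2])/r[2]
E
python3 - <<'E'
from h import *
import cv2
c=load("top0.npz");s=load("side0.npz");P=cloud(c)
a=c["color"][175:265,170:250];b=c["color"][195:285-40,270:350-0]
A=cv2.resize(a,None,fx=5,fy=5,interpolation=cv2.INTER_CUBIC);B=cv2.resize(c["color"][195:285,265:315],None,fx=5,fy=5,interpolation=cv2.INTER_CUBIC)
cv2.imwrite("pics/crop0.png",cv2.cvtColor(np.hstack([A,B]),cv2.COLOR_RGB2BGR))
def blob(u0,u1,v0,v1,z0,z1,P=P):
    p=P[v0:v1,u0:u1].reshape(-1,3);p=p[(p[:,2]>z0)&(p[:,2]<z1)];return p
def show(n,p):
    if len(p)<5:print(n,len(p));return
    r=cv2.minAreaRect((p[:,:2]*1000).astype(np.float32));print(n,len(p),p.mean(0).round(4),"rect mm",np.round(r,1) if 0 else r)
show("worktop",blob(110,400,130,300,-.02,.02))
show("cart>0.1",blob(285,320,205,240,.102,.2));show("cart body",blob(285,320,205,240,.08,.102))
show("filter base",blob(170,250,160,260,.055,.066));show("collar",blob(185,235,200,245,.0665,.08));show("tank",blob(170,250,160,260,.14,.165))
Q=cloud(s)
show("S cart>0.1",blob(285,325,195,240,.102,.2,Q));show("S body",blob(285,325,195,240,.08,.102,Q))
show("S collar",blob(175,230,195,245,.0665,.08,Q));show("S base",blob(160,250,150,265,.055,.066,Q))
E
```

```text
worktop 39489 [ 0.5094 -0.0302 -0.    ] rect mm ((539.748046875, -18.83966064453125), (570.0682983398438, 984.6478881835938), 1.274524211883545)
cart>0.1 128 [ 0.4961 -0.1739  0.1235] rect mm ((496.7135009765625, -174.4326171875), (50.39432907104492, 23.321725845336914), 8.72432804107666)
cart body 148 [ 0.4942 -0.1724  0.0849] rect mm ((496.2534484863281, -174.22152709960938), (59.35076904296875, 62.22832489013672), 2.3655149936676025)
filter base 2047 [0.4925 0.1157 0.0608] rect mm ((513.9300537109375, 139.57003784179688), (250.88401794433594, 221.07192993164062), 82.40229034423828)
collar 423 [0.4913 0.1155 0.0692] rect mm ((497.388916015625, 116.99555206298828), (134.78402709960938, 150.9090576171875), 1.3083289861679077)
tank 1483 [0.6114 0.0843 0.1476] rect mm ((603.519287109375, 96.0300521850586), (189.0420379638672, 104.45272064208984), 74.98722839355469)
S cart>0.1 173 [ 0.4934 -0.1706  0.1205] rect mm ((496.6667785644531, -171.62925720214844), (50.43780517578125, 22.808631896972656), 9.759432792663574)
S body 181 [ 0.4887 -0.1686  0.0851] rect mm ((493.5422668457031, -171.85159301757812), (62.2556037902832, 57.00751495361328), 86.2876205444336)
S collar 429 [0.4922 0.1166 0.0685] rect mm ((511.0823059082031, 112.62893676757812), (103.73070526123047, 147.0753173828125), 69.61964416503906)
S base 2507 [0.4917 0.1189 0.0604] rect mm ((515.9251098632812, 139.3966827392578), (252.95538330078125, 226.2621307373047), 83.98295593261719)
```

View pics/crop0.png

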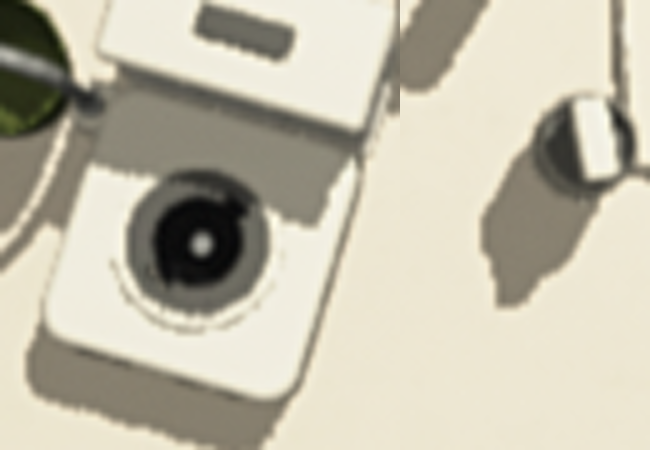

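The crop shows the collar at about (200,243), with its slots on the up-right/down-left diagonal at (240,203) and (165,280). The grip bar is on the cartridge at the right. I'll refine the port next, then move over it on the way to the cartridge.

```bash
cat >> h.py <<'E'
def go(s,xyz,yaw=None):
    """shift along tool axes and turn about tool z (tool assumed down)"""
    r=rot(s["orientation"]);m=r.as_matrix();y0=np.arctan2(m[1,0],m[0,0])
    d=m.T@(np.array(xyz)-s["tcp_pos"])
    t=(np.array(m).T@(rot(s["orientation"]).apply([0,0,1])-0))
    print("tcp",s["tcp_pos"].round(4),"yaw",y0.round(3),"tilt",np.degrees(np.arccos(-m[2,2])).round(2),"q6",s["joint_pos"][5].round(2),"| shift",d.round(4),"twist z",None if yaw is None else round(-((yaw-y0+np.pi)%(2*np.pi)-np.pi),3))
E
python3 - <<'E'
from h import *
import cv2
from workcell import env
for n in("top0","side0"):
    c=load(n+".npz");g=cv2.cvtColor(c["color"],cv2.COLOR_RGB2HSV)
    u0,v0=(209,223) if n=="top0" else (202,219)
    # dark bore: rays on collar-top plane
    m=(g[...,2]<45).astype(np.uint8);w=np.zeros_like(m);w[v0-16:v0+17,u0-16:u0+17]=1;m*=w
    ys,xs=np.nonzero(m);P=np.array([onplane(c,u,v,.07)[:2] for u,v in zip(xs,ys)])
    h=cv2.convexHull((P*1000).astype(np.float32))[:,0]
    print(n,len(P),"circle",cv2.minEnclosingCircle((P*1000).astype(np.float32)),"ell",cv2.fitEllipse(h))
    # grey collar disc via depth 
    Q=cloud(c);
    p=Q[v0-22:v0+23,u0-22:u0+23].reshape(-1,3);hs=g[v0-22:v0+23,u0-22:u0+23].reshape(-1,3)
    k=(abs(p[:,2]-.07)<.006)&(hs[:,2]<150)&(hs[:,2]>60)
    print(" collar guess",p[k].mean(0),k.sum())
print(onplane(load("top0.npz"),209.6,223.6,.07),onplane(load("side0.npz"),202.5,219.5,.07))
go(env.get_state(),[.40,.20,.26],1.34)
go(env.get_state(),[.45,.115,.26],1.34)
E
```

```text
top0 237 circle ((495.4247741699219, 114.95072937011719), 34.48855972290039) ell ((495.4464416503906, 114.50051879882812), (51.31801986694336, 66.70215606689453), 53.65791320800781)
 collar guess [0.4986468  0.11409026 0.06825022] 370
side0 214 circle ((497.15240478515625, 119.0457534790039), 39.87910842895508) ell ((498.60308837890625, 118.84901428222656), (59.45867919921875, 78.28237915039062), 67.76996612548828)
 collar guess [0.49122849 0.11885615 0.06764725] 424
[0.49031112 0.11449056 0.07      ] [0.48985329 0.11365962 0.07      ]
tcp [0.1314 0.5593 0.2305] yaw 1.34 tilt 0.09 q6 1.43 | shift [-0.2884  0.3437 -0.0291] twist z 0.0
tcp [0.1314 0.5593 0.2305] yaw 1.34 tilt 0.09 q6 1.43 | shift [-0.3597  0.4118 -0.029 ] twist z 0.0
```

servo_tool(targets=[{"xyz":[-0.29,0.344,-0.03]},{"xyz":[-0.29,0.344,-0.03]},{"xyz":[-0.29,0.344,-0.03]},{"xyz":[-0.29,0.344,-0.03]},{"xyz":[-0.29,0.344,-0.03]},{"xyz":[-0.29,0.344,-0.03]},{"xyz":[-0.29,0.344,-0.03]},{"xyz":[-0.29,0.344,-0.03]},{"xyz":[-0.36,0.412,-0.03]},{"xyz":[-0.36,0.412,-0.03]},{"xyz":[-0.36,0.412,-0.03]},{"xyz":[-0.36,0.412,-0.03]}])

```text
schema error: expected keys xyz, twist, jaw
```

servo_tool(targets=[{"xyz":[0,0,0]},{"xyz":[0,0,0]},{"xyz":[0,0,0]}])

```text
schema error: expected keys xyz, twist, jaw
```

```bash
python3 - <<'E'
from h import *
import cv2
from workcell import env
s=env.get_state();print(s["clock"]);go(s,[.45,.115,.26])
c=env.read_camera("wrist");np.savez("w1.npz",**c)
print(c["fx"],c["cx"],c["cy"],c["eye"],c["attitude"])
cv2.imwrite("pics/w1.png",cv2.cvtColor(c["color"],cv2.COLOR_RGB2BGR))
go(s,[.497,-.1735,.26],1.73)
E
```

```text
0.1
tcp [0.1314 0.5593 0.2305] yaw 1.34 tilt 0.09 q6 1.43 | shift [-0.3597  0.4118 -0.029 ] twist z None
297.3186396354542 256.4007362317225 189.12863695004117 [0.05543783 0.57787785 0.37311586] [0.12286562 0.77436016 0.61322574 0.09604466]
tcp [0.1314 0.5593 0.2305] yaw 1.34 tilt 0.09 q6 1.43 | shift [-0.6298  0.5235 -0.0286] twist z -0.39
```

View pics/w1.png

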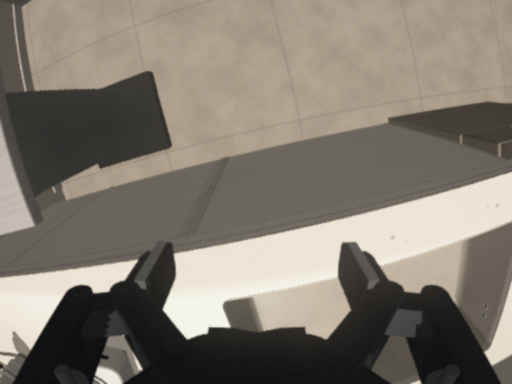

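The wrist camera shows the floor, the counter edge and the fingers at the bottom, because the arm hadn't moved: each row needs all its keys. Resending the move.

servo_tool(targets=[{"xyz":[-0.29,0.344,-0.03],"twist":[0,0,0],"jaw":1},{"xyz":[-0.29,0.344,-0.03],"twist":[0,0,0],"jaw":1},{"xyz":[-0.29,0.344,-0.03],"twist":[0,0,0],"jaw":1},{"xyz":[-0.29,0.344,-0.03],"twist":[0,0,0],"jaw":1},{"xyz":[-0.29,0.344,-0.03],"twist":[0,0,0],"jaw":1},{"xyz":[-0.29,0.344,-0.03],"twist":[0,0,0],"jaw":1},{"xyz":[-0.29,0.344,-0.03],"twist":[0,0,0],"jaw":1},{"xyz":[-0.29,0.344,-0.03],"twist":[0,0,0],"jaw":1},{"xyz":[-0.36,0.412,-0.03],"twist":[0,0,0],"jaw":1},{"xyz":[-0.36,0.412,-0.03],"twist":[0,0,0],"jaw":1},{"xyz":[-0.36,0.412,-0.03],"twist":[0,0,0],"jaw":1},{"xyz":[-0.36,0.412,-0.03],"twist":[0,0,0],"jaw":1}])

```text
clock: 1.15
tcp_pos: [0.4239, 0.153, 0.2596]
orientation: [-0.0, 0.784, 0.621, 0.0]
wrist_force: [0.8, 1.1, 0.4]
finger_gap: 0.0853
```

servo_tool(targets=[{"xyz":[-0.02,0.02,0],"twist":[0,0,0],"jaw":1},{"xyz":[-0.02,0.02,0],"twist":[0,0,0],"jaw":1},{"xyz":[-0.02,0.02,0],"twist":[0,0,0],"jaw":1}])

```text
clock: 1.4
tcp_pos: [0.4387, 0.1295, 0.2591]
orientation: [-0.0, 0.785, 0.62, -0.0]
wrist_force: [0.1, 0.9, -0.3]
finger_gap: 0.0854
```

```bash
python3 - <<'E'
from h import *
import cv2
from workcell import env
s=env.get_state();print(s["clock"])
c=env.read_camera("wrist");np.savez("w1.npz",**c)
cv2.imwrite("pics/w2.png",cv2.cvtColor(c["color"],cv2.COLOR_RGB2BGR))
go(s,[.497,-.1735,.26],1.73)
E
```

```text
1.4
tcp [0.4387 0.1295 0.2591] yaw 1.336 tilt 0.05 q6 0.35 | shift [-0.2811  0.1271 -0.001 ] twist z -0.394
```

View pics/w2.png

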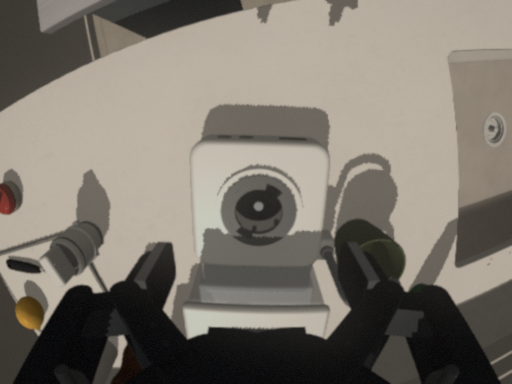

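The wrist view shows the collar at (259,207), valve dot at (259,206), and slots at (275,187) and (243,228). I'll cast those pixels onto the collar plane.

```bash
cat >> h.py <<'E'
def fish(c,z):
    v,u=np.mgrid[:384,:512];x=u-c["cx"];y=v-c["cy"];r=np.hypot(x,y)+1e-9;t=r/c["fx"]
    d=np.stack([np.sin(t)*x/r,np.sin(t)*y/r,np.cos(t)],-1)
    w=rot(c["attitude"]).apply(d.reshape(-1,3)).reshape(384,512,3)
    return c["eye"]+w*((z-c["eye"][2])/w[...,2])[...,None]
E
python3 - <<'E'
from h import *
import cv2
from scipy.optimize import least_squares
c=load("w1.npz");P=fish(c,.07);g=cv2.cvtColor(c["color"],cv2.COLOR_RGB2GRAY).astype(int)
print(g[207,215:305])
print("valve dot",fish(c,.049)[206,259])
for name,lo,hi,r0,r1 in(("outer",0,120,40,52),):
    pass
# outer edge: contour of the (non-white) disc and bore contour
for th in (45,60):
    m=(g<th).astype(np.uint8);w=np.zeros_like(m);cv2.circle(w,(259,207),34,1,-1)
    cs,_=cv2.findContours(m*w,cv2.RETR_EXTERNAL,cv2.CHAIN_APPROX_NONE)
    k=max(cs,key=cv2.contourArea)[:,0];p=P[k[:,1],k[:,0],:2]
    f=least_squares(lambda q:np.hypot(*(p-q[:2]).T)-q[2],[.494,.115,.029],loss="soft_l1",f_scale=.0007)
    q=f.x;rr=np.hypot(*(p-q[:2]).T);an=np.degrees(np.arctan2(*(p-q[:2]).T[::-1]))
    print(th,"centre",q.round(4)); i=rr>.032
    print(" slot pts",sorted(zip(an[i].round(0),(rr[i]*1000).round(0))))
# cartridge as seen now, bar top z=.126
E
```

```text
[198 197 197 196 195 178 136 110 105 107 105 106 104 102 105 105 104 106
 104  95  69  49  43  45  41  42  42  42  41  42  42  43  41  40  41  39
  39  43  70 108 128 131 132 132 130 131 128 111  71  42  37  39  36  36
  37  37  40  38  38  39  38  38  37  38  38  44  57  80  93  96  96  94
  95  95  96  95  95  93  95  95 107 143 177 187 189 189 185 177 177 186]
valve dot [0.49639541 0.11931849 0.049     ]
45 centre [0.4862 0.1224 0.0215]
 slot pts []
60 centre [0.4857 0.1224 0.0229]
 slot pts []
```

```bash
python3 - <<'E'
from h import *
import cv2
from workcell import env
from scipy.ndimage import map_coordinates
c=load("w1.npz");K=c["color"][160:250,210:310]
a=cv2.resize(K,None,fx=5,fy=5,interpolation=cv2.INTER_CUBIC);cv2.imwrite("pics/w2c.png",cv2.cvtColor(cv2.convertScaleAbs(a,alpha=1.3),cv2.COLOR_RGB2BGR))
E
```

```text
(no output)
```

View pics/w2c.png

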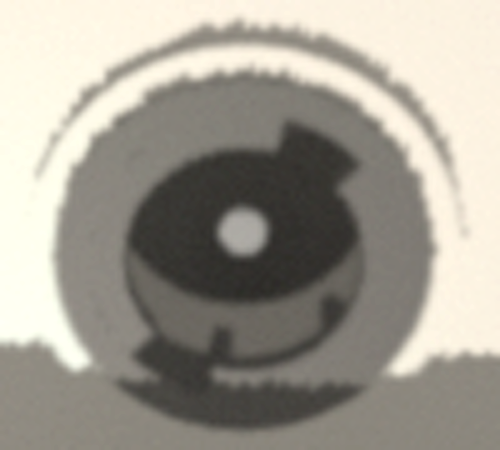

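The crop shows the collar disc spanning x 55–433 and y 75–430. The upper slot's outer corners are at (287,120) and (360,163), and the lower slot's at about (133,352) and (187,392). The bore spans x 125–362 and y 148–368.

```bash
python3 - <<'E'
from h import *
from scipy.ndimage import map_coordinates as mc
from workcell import env
c=load("w1.npz");P=fish(c,.07)
f=lambda x,y:np.array([mc(P[...,i],[[160+y/5-.4],[210+x/5-.4]],order=1)[0] for i in(0,1)])
U=[f(287,120),f(360,163)];L=[f(133,352),f(187,392)]
print(U,L);A=sum(U)/2;B=sum(L)/2
print("mid",(A+B)/2,"half",np.linalg.norm(A-B)/2,"angle A-B",np.arctan2(*(A-B)[::-1]))
o=[f(55,250),f(433,250),f(244,75),f(244,430)];print("outer",[x.round(4) for x in o],(o[0]+o[1])/2,(o[2]+o[3])/2)
b=[f(125,258),f(362,258),f(244,148),f(244,368)];print("bore",(b[0]+b[1])/2,(b[2]+b[3])/2,np.linalg.norm(b[0]-b[1])/2)
C=(A+B)/2
for X in U+L: print(np.linalg.norm(X-C),np.arctan2(*(X-C)[::-1]))
# filter-base corners for its axis: cartridge in wrist depth?
Q=c["depth"];print("depth at collar",Q[212,222:228])
E
```

```text
[array([0.46339695, 0.13655166]), array([0.47773432, 0.15096664])] [array([0.51296434, 0.08624885]), array([0.52683712, 0.09653595])]
mid [0.49523318 0.11757577] half 0.03597300423103578 angle A-B 2.326394022488777
outer [array([0.4823, 0.0749]), array([0.5036, 0.1637]), array([0.4505, 0.1293]), array([0.5407, 0.1079])] [0.49294703 0.11926289] [0.4956127 0.1186036]
bore [0.4948537  0.11866243] [0.49566323 0.11858433] 0.028594081560056793
0.037062514771160945 2.604084898918719
0.03769827515669151 2.053507184299365
0.035996811925818314 -1.0557492531470871
0.03796686448954088 -0.5873568678499973
depth at collar [0.3564856  0.35657033 0.35777536 0.35697883 0.3559581  0.3579604 ]
```

servo_tool(targets=[{"xyz":[-0.28,0.127,0],"twist":[0,0,-0.39],"jaw":1},{"xyz":[-0.28,0.127,0],"twist":[0,0,-0.39],"jaw":1},{"xyz":[-0.28,0.127,0],"twist":[0,0,-0.39],"jaw":1},{"xyz":[-0.28,0.127,0],"twist":[0,0,-0.39],"jaw":1},{"xyz":[-0.28,0.127,0],"twist":[0,0,-0.39],"jaw":0.7},{"xyz":[-0.28,0.127,0],"twist":[0,0,-0.39],"jaw":0.7},{"xyz":[-0.28,0.127,0],"twist":[0,0,-0.39],"jaw":0.7},{"xyz":[-0.28,0.127,0],"twist":[0,0,-0.39],"jaw":0.7},{"xyz":[-0.28,0.127,0],"twist":[0,0,-0.39],"jaw":0.7},{"xyz":[-0.28,0.127,0],"twist":[0,0,-0.39],"jaw":0.7}])

```text
clock: 2.28
tcp_pos: [0.4979, -0.1708, 0.2589]
orientation: [-0.001, 0.649, 0.761, 0.0]
wrist_force: [-0.5, 0.9, 0.1]
finger_gap: 0.0599
```

```bash
python3 - <<'E'
from h import *
import cv2
from workcell import env
c=env.read_camera("wrist");np.savez("w3.npz",**c);s=env.get_state()
cv2.imwrite("pics/w3.png",cv2.cvtColor(c["color"],cv2.COLOR_RGB2BGR))
# fisheye depth cloud
v,u=np.mgrid[:384,:512];x=u-c["cx"];y=v-c["cy"];r=np.hypot(x,y)+1e-9;t=r/c["fx"];d=c["depth"]
p=np.stack([np.tan(t)*x/r*d,np.tan(t)*y/r*d,d],-1);Q=rot(c["attitude"]).apply(p.reshape(-1,3))+c["eye"]
k=(abs(Q[:,0]-.497)<.05)&(abs(Q[:,1]+.172)<.045)
for a,b in((.12,.132),(.086,.098)):
    q=Q[k&(Q[:,2]>a)&(Q[:,2]<b)]
    if len(q)>9:print(a,len(q),q.mean(0).round(4),np.round(np.percentile(q,[1,99],axis=0),4).tolist(),cv2.minAreaRect((q[:,:2]*1000).astype(np.float32)))
go(s,[.497,-.172,.096],1.73)
E
```

```text
0.12 1109 [ 0.4988 -0.173   0.1255] [[0.4756, -0.1862, 0.1207], [0.5236, -0.1596, 0.1275]] ((499.87579345703125, -172.70797729492188), (49.31919860839844, 23.029666900634766), 10.566246032714844)
0.086 327 [ 0.4871 -0.1742  0.0892] [[0.4696, -0.2034, 0.086], [0.5266, -0.1425, 0.0973]] ((498.4083251953125, -172.6684112548828), (58.775611877441406, 62.60721969604492), 8.888834953308105)
tcp [ 0.4975 -0.1696  0.2591] yaw 1.73 tilt 0.1 q6 -0.64 | shift [-0.0025 -0.0008  0.1631] twist z 0.0
```

View pics/w3.png

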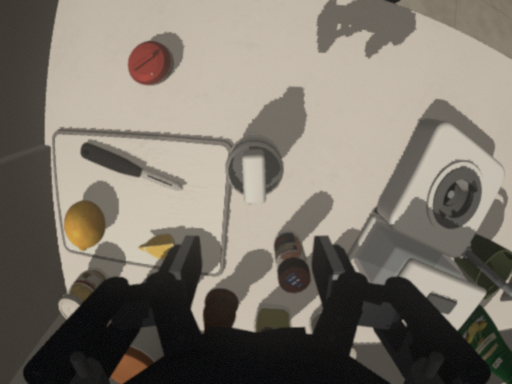

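The bar top is at about (252,177) and fits a 49 × 23 mm rectangle centred at (0.4995, −0.1727), yawed 0.18 rad. The jar at (292,262) is clear of it. Descending in two steps.

servo_tool(targets=[{"xyz":[-0.0035,0.0015,0.03],"twist":[0,0,-0.025],"jaw":0.7},{"xyz":[-0.0035,0.0015,0.06],"twist":[0,0,-0.025],"jaw":0.7},{"xyz":[-0.0035,0.0015,0.09],"twist":[0,0,-0.025],"jaw":0.7},{"xyz":[-0.0035,0.0015,0.11],"twist":[0,0,-0.025],"jaw":0.7},{"xyz":[-0.0035,0.0015,0.11],"twist":[0,0,-0.025],"jaw":0.7},{"xyz":[-0.0035,0.0015,0.11],"twist":[0,0,-0.025],"jaw":0.7}])

```text
clock: 2.83
tcp_pos: [0.499, -0.1714, 0.1492]
orientation: [-0.001, 0.638, 0.77, -0.0]
wrist_force: [0.7, -0.4, 0.6]
finger_gap: 0.0597
```

```bash
python3 - <<'E'
from h import *
from workcell import env
s=env.get_state();print(s["wrist_force"],s["clock"]);go(s,[.4995,-.1727,.095],1.755)
E
```

```text
[ 0.66336518 -0.35830297  0.59187363] 2.8333
tcp [ 0.499  -0.1714  0.1492] yaw 1.758 tilt 0.16 q6 -0.67 | shift [-0.0014  0.0004  0.0542] twist z 0.003
```

Straight down, then a gentle close.

servo_tool(squeeze=40, targets=[{"xyz":[-0.0015,0,0.03],"twist":[0,0,0],"jaw":0.7},{"xyz":[-0.0015,0,0.052],"twist":[0,0,0],"jaw":0.7},{"xyz":[-0.0015,0,0.054],"twist":[0,0,0],"jaw":0.7},{"xyz":[-0.0015,0,0.054],"twist":[0,0,0],"jaw":0.7},{"xyz":[-0.0015,0,0.054],"twist":[0,0,0],"jaw":0.45},{"xyz":[-0.0015,0,0.054],"twist":[0,0,0],"jaw":0.3},{"xyz":[-0.0015,0,0.054],"twist":[0,0,0],"jaw":0.2},{"xyz":[-0.0015,0,0.054],"twist":[0,0,0],"jaw":0.1},{"xyz":[-0.0015,0,0.054],"twist":[0,0,0],"jaw":0.0},{"xyz":[-0.0015,0,0.054],"twist":[0,0,0],"jaw":0.0},{"xyz":[-0.0015,0,0.054],"twist":[0,0,0],"jaw":0.0},{"xyz":[-0.0015,0,0.054],"twist":[0,0,0],"jaw":0.0}])

```text
clock: 3.83
tcp_pos: [0.5012, -0.175, 0.0973]
orientation: [0.001, 0.639, 0.769, 0.001]
wrist_force: [0.1, 3.7, 6.2]
finger_gap: 0.0216
```

```bash
python3 - <<'E'
from h import *
from workcell import env
s=env.get_state();print(s["wrist_force"],s["ft_torque"],s["finger_gap"]);go(s,[.4953,.1185,.20],.756)
E
```

```text
[0.12729408 3.69251903 6.1690942 ] [0.88391359 0.05458323 0.0114862 ] 0.021589275192091816
tcp [ 0.5012 -0.175   0.0973] yaw 1.755 tilt 0.17 q6 -0.67 | shift [ 0.2896  0.0485 -0.1025] twist z 0.999
```

Gripped with a 21.6 mm gap, which matches the bar. Lift first, then carry and turn.

servo_tool(targets=[{"xyz":[0,0,-0.02],"twist":[0,0,0],"jaw":0},{"xyz":[0,0,-0.05],"twist":[0,0,0],"jaw":0},{"xyz":[0,0,-0.08],"twist":[0,0,0],"jaw":0},{"xyz":[0.02,0.003,-0.105],"twist":[0,0,0.05],"jaw":0},{"xyz":[0.05,0.008,-0.11],"twist":[0,0,0.12],"jaw":0},{"xyz":[0.08,0.013,-0.11],"twist":[0,0,0.24],"jaw":0},{"xyz":[0.11,0.018,-0.11],"twist":[0,0,0.36],"jaw":0},{"xyz":[0.14,0.023,-0.11],"twist":[0,0,0.48],"jaw":0},{"xyz":[0.17,0.028,-0.11],"twist":[0,0,0.6],"jaw":0},{"xyz":[0.19,0.032,-0.11],"twist":[0,0,0.7],"jaw":0},{"xyz":[0.2,0.034,-0.11],"twist":[0,0,0.75],"jaw":0},{"xyz":[0.2,0.034,-0.11],"twist":[0,0,0.75],"jaw":0}])

```text
clock: 4.83
tcp_pos: [0.4964, 0.0296, 0.2056]
orientation: [-0.0, 0.876, 0.482, -0.0]
wrist_force: [-0.2, -0.3, -3.3]
finger_gap: 0.0214
```

```bash
python3 - <<'E'
from h import *
from workcell import env
s=env.get_state();print(s["wrist_force"],s["ft_torque"],s["finger_gap"]);go(s,[.4953,.1185,.205],.756)
E
```

```text
[-0.20590268 -0.32206945 -3.34456214] [ 0.01352435 -0.04613046 -0.01255172] 0.021437013346516102
tcp [0.4964 0.0296 0.2056] yaw 1.007 tilt 0.05 q6 0.46 | shift [ 0.0746 -0.0485  0.0007] twist z 0.251
```

servo_tool(targets=[{"xyz":[0.02,-0.013,0],"twist":[0,0,0.06],"jaw":0},{"xyz":[0.045,-0.029,0],"twist":[0,0,0.15],"jaw":0},{"xyz":[0.065,-0.042,0],"twist":[0,0,0.22],"jaw":0},{"xyz":[0.0745,-0.0485,0],"twist":[0,0,0.25],"jaw":0},{"xyz":[0.0745,-0.0485,0],"twist":[0,0,0.25],"jaw":0},{"xyz":[0.0745,-0.0485,0],"twist":[0,0,0.25],"jaw":0}])

```text
clock: 5.33
tcp_pos: [0.4959, 0.116, 0.2055]
orientation: [0.0, 0.929, 0.37, -0.0]
wrist_force: [0.5, 0.3, -3.3]
finger_gap: 0.0213
```

```bash
python3 - <<'E'
from h import *
import cv2
from workcell import env
s=env.get_state();print(s["wrist_force"],s["ft_torque"]);go(s,[.4953,.1185,.205],.756)
c=env.read_camera("wrist");np.savez("w4.npz",**c)
t=env.read_camera("side");np.savez("s4.npz",**t)
a=cv2.resize(t["color"][140:280,130:290],(560,490),interpolation=cv2.INTER_CUBIC)
a2=cv2.resize(c["color"],(512,384))
cv2.imwrite("pics/w4.png",cv2.cvtColor(c["color"],cv2.COLOR_RGB2BGR))
v,u=np.mgrid[:384,:512];x=u-c["cx"];y=v-c["cy"];r=np.hypot(x,y)+1e-9;tt=r/c["fx"];d=c["depth"]
Q=rot(c["attitude"]).apply(np.stack([np.tan(tt)*x/r*d,np.tan(tt)*y/r*d,d],-1).reshape(-1,3))+c["eye"]
m=rot(s["orientation"]).as_matrix();L=(Q-s["tcp_pos"])@m
col=c["color"].reshape(-1,3).mean(1)
k=(np.hypot(L[:,0],L[:,1])<.05)&(abs(L[:,2]-.005)<.012)
q=L[k&(col>40)];print("body top in tool frame",len(q),np.percentile(q,[2,50,98],axis=0).round(4).tolist())
h=cv2.convexHull((q[:,:2]*1000).astype(np.float32));print(cv2.minEnclosingCircle(h))
k=(abs(L[:,0])<.011)&(abs(L[:,1])<.035)&(L[:,2]<-.012)&(L[:,2]>-.04)&(col>40)
q=L[k];print("bar",len(q),np.percentile(q,[2,50,98],axis=0).round(4).tolist() if len(q) else 0)
E
```

```text
[ 0.4591824   0.27745969 -3.31182831] [-0.03241518 -0.05066107 -0.02466419]
tcp [0.4959 0.116  0.2055] yaw 0.757 tilt 0.04 q6 0.89 | shift [ 0.0013 -0.0022  0.0005] twist z 0.001
body top in tool frame 3913 [[-0.0287, -0.0321, -0.0052], [0.001, -0.0183, 0.0145], [0.0303, 0.0045, 0.0165]]
((0.7761312127113342, -1.6339695453643799), 32.376277923583984)
bar 4718 [[-0.0104, -0.0259, -0.0368], [0.0, -0.0084, -0.0284], [0.0105, 0.0201, -0.0148]]
```

View pics/w4.png

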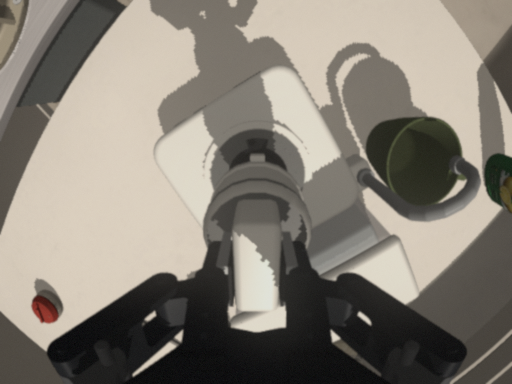

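The wrist view shows the cartridge hanging straight in the grip (bar about (257,250), body ring about (258,210)) above the port, with a lug visible at (258,157) pointing at the dark slot. The axis is about 1.6 mm along −y of the tool. I'll correct that and lower to just above the flange.

servo_tool(targets=[{"xyz":[0.001,-0.0005,0],"twist":[0,0,0],"jaw":0},{"xyz":[0.001,-0.0005,0.015],"twist":[0,0,0],"jaw":0},{"xyz":[0.001,-0.0005,0.03],"twist":[0,0,0],"jaw":0},{"xyz":[0.001,-0.0005,0.036],"twist":[0,0,0],"jaw":0},{"xyz":[0.001,-0.0005,0.04],"twist":[0,0,0],"jaw":0},{"xyz":[0.001,-0.0005,0.044],"twist":[0,0,0],"jaw":0},{"xyz":[0.001,-0.0005,0.048],"twist":[0,0,0],"jaw":0},{"xyz":[0.001,-0.0005,0.048],"twist":[0,0,0],"jaw":0}])

```text
clock: 6.1
tcp_pos: [0.4962, 0.1172, 0.1572]
orientation: [-0.0, 0.93, 0.368, -0.0]
wrist_force: [-0.1, -0.2, -2.8]
finger_gap: 0.0212
```

```bash
cat > st.py <<'E'
from h import *
from workcell import env
s=env.get_state();print("t",s["clock"],"F",s["wrist_force"].round(1),"M",s["ft_torque"].round(2),"depth mm",((.1673-s["tcp_pos"][2])*1000).round(1));go(s,[.4953,.1185,.1463],.756)
E
python3 st.py
```

```text
t 6.1 F [-0.1 -0.2 -2.8] M [-0.02  0.03 -0.02] depth mm 10.1
tcp [0.4962 0.1172 0.1572] yaw 0.755 tilt 0.02 q6 0.89 | shift [ 0.0002 -0.0016  0.0109] twist z -0.001
```

It's 10 mm into the bore with no side force. Continuing slowly through the slots toward the valve.

servo_tool(targets=[{"xyz":[0,0,0.003],"twist":[0,0,0],"jaw":0},{"xyz":[0,0,0.005],"twist":[0,0,0],"jaw":0},{"xyz":[0,0,0.007],"twist":[0,0,0],"jaw":0},{"xyz":[0,0,0.009],"twist":[0,0,0],"jaw":0},{"xyz":[0,0,0.0105],"twist":[0,0,0],"jaw":0},{"xyz":[0,0,0.0105],"twist":[0,0,0],"jaw":0}])

```text
clock: 6.6
tcp_pos: [0.4961, 0.1174, 0.1467]
orientation: [-0.0, 0.93, 0.369, -0.0]
wrist_force: [0.2, 0.1, -3.3]
finger_gap: 0.0214
```

```bash
python3 st.py
```

```text
t 6.6 F [ 0.2  0.1 -3.3] M [-0.04  0.   -0.  ] depth mm 20.6
tcp [0.4961 0.1174 0.1467] yaw 0.755 tilt 0.03 q6 0.89 | shift [ 0.0002 -0.0014  0.0004] twist z -0.001
```

The lugs are in the slots at 20.6 mm with no contact force. Pressing against the spring to about 33.6 mm.

servo_tool(targets=[{"xyz":[0,0,0.003],"twist":[0,0,0],"jaw":0},{"xyz":[0,0,0.006],"twist":[0,0,0],"jaw":0},{"xyz":[0,0,0.009],"twist":[0,0,0],"jaw":0},{"xyz":[0,0,0.011],"twist":[0,0,0],"jaw":0},{"xyz":[0,0,0.013],"twist":[0,0,0],"jaw":0},{"xyz":[0,0,0.013],"twist":[0,0,0],"jaw":0},{"xyz":[0,0,0.013],"twist":[0,0,0],"jaw":0}])

```text
clock: 7.18
tcp_pos: [0.4966, 0.1174, 0.135]
orientation: [0.0, 0.93, 0.369, 0.001]
wrist_force: [-2.5, 0.2, 7.7]
finger_gap: 0.0211
```

```bash
python3 st.py
```

```text
t 7.1833 F [-2.5  0.2  7.7] M [-0.11  0.92 -0.  ] depth mm 32.3
tcp [0.4966 0.1174 0.135 ] yaw 0.755 tilt 0.08 q6 0.89 | shift [-0.0002 -0.0017 -0.0113] twist z -0.001
```

servo_tool(targets=[{"xyz":[-0.0005,-0.0004,0.001],"twist":[0,0,0],"jaw":0},{"xyz":[-0.0005,-0.0004,0.002],"twist":[0,0,0],"jaw":0},{"xyz":[-0.0005,-0.0004,0.0025],"twist":[0,0,0],"jaw":0},{"xyz":[-0.0005,-0.0004,0.0025],"twist":[0,0,0],"jaw":0}])

```text
clock: 7.52
tcp_pos: [0.4965, 0.1174, 0.1329]
orientation: [0.0, 0.93, 0.369, 0.001]
wrist_force: [-3.1, -0.5, 8.8]
finger_gap: 0.0215
```

```bash
python3 st.py
```

```text
t 7.5167 F [-3.1 -0.5  8.8] M [-0.16  0.79 -0.02] depth mm 34.4
tcp [0.4965 0.1174 0.1329] yaw 0.755 tilt 0.14 q6 0.89 | shift [-0.0001 -0.0016 -0.0135] twist z -0.001
```

By both estimates (spring force 32.8 mm, TCP 34.4 mm) it is past 32. Turning clockwise, which is +z of the tool, a little at first.

servo_tool(targets=[{"xyz":[-0.0005,-0.0005,0.0005],"twist":[0,0,0.03],"jaw":0},{"xyz":[-0.0005,-0.0005,0.0005],"twist":[0,0,0.08],"jaw":0},{"xyz":[-0.0005,-0.0005,0.0005],"twist":[0,0,0.14],"jaw":0},{"xyz":[-0.0005,-0.0005,0.0005],"twist":[0,0,0.2],"jaw":0},{"xyz":[-0.0005,-0.0005,0.0005],"twist":[0,0,0.26],"jaw":0},{"xyz":[-0.0005,-0.0005,0.0005],"twist":[0,0,0.32],"jaw":0},{"xyz":[-0.0005,-0.0005,0.0005],"twist":[0,0,0.38],"jaw":0},{"xyz":[-0.0005,-0.0005,0.0005],"twist":[0,0,0.4],"jaw":0}])

```text
clock: 8.18
tcp_pos: [0.4969, 0.117, 0.1329]
orientation: [0.001, 0.985, 0.175, 0.002]
wrist_force: [-0.6, -2.1, 9.9]
finger_gap: 0.0214
```

```bash
python3 st.py
```

```text
t 8.1833 F [-0.6 -2.1  9.9] M [-0.46  0.32  0.04] depth mm 34.4
tcp [0.4969 0.117  0.1329] yaw 0.352 tilt 0.28 q6 1.29 | shift [-0.0009 -0.0019 -0.0134] twist z -0.404
```

Turning freely (Mz 0.04). Continuing, with a small correction for the grip's eccentricity.

servo_tool(targets=[{"xyz":[-0.0002,0,0],"twist":[0,0,0.07],"jaw":0},{"xyz":[-0.0003,-0.0001,0],"twist":[0,0,0.15],"jaw":0},{"xyz":[-0.0004,-0.0002,0],"twist":[0,0,0.23],"jaw":0},{"xyz":[-0.0005,-0.0003,0],"twist":[0,0,0.31],"jaw":0},{"xyz":[-0.0006,-0.0003,0],"twist":[0,0,0.39],"jaw":0},{"xyz":[-0.0007,-0.0004,0],"twist":[0,0,0.47],"jaw":0},{"xyz":[-0.0008,-0.0004,0],"twist":[0,0,0.55],"jaw":0},{"xyz":[-0.0009,-0.0005,0],"twist":[0,0,0.63],"jaw":0},{"xyz":[-0.001,-0.0005,0],"twist":[0,0,0.7],"jaw":0},{"xyz":[-0.0011,-0.0006,0],"twist":[0,0,0.77],"jaw":0},{"xyz":[-0.0012,-0.0006,0],"twist":[0,0,0.83],"jaw":0},{"xyz":[-0.0013,-0.0007,0],"twist":[0,0,0.86],"jaw":0}])

```text
clock: 9.18
tcp_pos: [0.4955, 0.1173, 0.1329]
orientation: [-0.0, 0.968, -0.251, 0.002]
wrist_force: [-0.0, -2.6, 10.0]
finger_gap: 0.0212
```

```bash
python3 st.py
```

```text
t 9.1833 F [-0.  -2.6 10. ] M [-0.44  0.29  0.01] depth mm 34.4
tcp [0.4955 0.1173 0.1329] yaw -0.508 tilt 0.29 q6 2.15 | shift [-0.0007 -0.001  -0.0134] twist z -1.264
```

servo_tool(targets=[{"xyz":[0,0,0],"twist":[0,0,0.04],"jaw":0},{"xyz":[0,0,0],"twist":[0,0,0.08],"jaw":0},{"xyz":[0,0,0],"twist":[0,0,0.12],"jaw":0},{"xyz":[0,0,0],"twist":[0,0,0.16],"jaw":0},{"xyz":[0,0,0],"twist":[0,0,0.19],"jaw":0},{"xyz":[0,0,0],"twist":[0,0,0.19],"jaw":0}])

```text
clock: 9.68
tcp_pos: [0.495, 0.1177, 0.1328]
orientation: [-0.001, 0.94, -0.341, 0.002]
wrist_force: [-2.3, -1.0, 9.6]
finger_gap: 0.0213
```

```bash
python3 st.py
```

```text
t 9.6833 F [-2.3 -1.   9.6] M [-0.12  0.51  0.2 ] depth mm 34.5
tcp [0.495  0.1177 0.1328] yaw -0.696 tilt 0.23 q6 2.34 | shift [-0.0003 -0.0009 -0.0135] twist z -1.452
```

servo_tool(targets=[{"xyz":[0,0,0],"twist":[0,0,0.02],"jaw":0},{"xyz":[0,0,0],"twist":[0,0,0.04],"jaw":0},{"xyz":[0,0,0],"twist":[0,0,0.06],"jaw":0},{"xyz":[0,0,0],"twist":[0,0,0.06],"jaw":0}])

```text
clock: 10.02
tcp_pos: [0.4947, 0.1183, 0.1328]
orientation: [-0.001, 0.93, -0.368, 0.001]
wrist_force: [-2.5, 1.8, 10.0]
finger_gap: 0.0218
```

```bash
python3 st.py
```

```text
t 10.0167 F [-2.5  1.8 10. ] M [0.35 0.63 1.02] depth mm 34.5
tcp [0.4947 0.1183 0.1328] yaw -0.753 tilt 0.22 q6 2.4 | shift [ 0.0003 -0.0006 -0.0135] twist z -1.509
```

The stop is felt (Mz 1.0 Nm). Backing off about 0.1 rad to the notch, then easing up.

servo_tool(targets=[{"xyz":[0,0,0],"twist":[0,0,-0.05],"jaw":0},{"xyz":[0,0,0],"twist":[0,0,-0.11],"jaw":0},{"xyz":[0,0,-0.0015],"twist":[0,0,-0.11],"jaw":0},{"xyz":[0,0,-0.003],"twist":[0,0,-0.11],"jaw":0},{"xyz":[0,0,-0.005],"twist":[0,0,-0.11],"jaw":0},{"xyz":[0,0,-0.006],"twist":[0,0,-0.11],"jaw":0},{"xyz":[0,0,-0.006],"twist":[0,0,-0.11],"jaw":0}])

```text
clock: 10.6
tcp_pos: [0.4948, 0.118, 0.1381]
orientation: [-0.001, 0.948, -0.317, 0.001]
wrist_force: [0.9, 0.9, 6.4]
finger_gap: 0.0216
```

```bash
python3 st.py
```

```text
t 10.6 F [0.9 0.9 6.4] M [0.43 0.03 0.02] depth mm 29.2
tcp [0.4948 0.118  0.1381] yaw -0.645 tilt 0.2 q6 2.29 | shift [ 0.0001 -0.0007 -0.0082] twist z -1.401
```

Spring force corresponds to 28.8 mm, above the 32 mm it would be stuck at outside the notch. Ease up another 1.5 mm, then test with a slight twist.

servo_tool(targets=[{"xyz":[0,0,-0.0007],"twist":[0,0,0],"jaw":0},{"xyz":[0,0,-0.0015],"twist":[0,0,0],"jaw":0},{"xyz":[0,0,-0.0015],"twist":[0,0,0],"jaw":0}])

```text
clock: 10.85
tcp_pos: [0.4947, 0.118, 0.1383]
orientation: [-0.001, 0.948, -0.317, 0.001]
wrist_force: [4.2, 2.8, -2.4]
finger_gap: 0.0213
```

```bash
python3 st.py
```

```text
t 10.85 F [ 4.2  2.8 -2.4] M [ 0.66 -0.93 -0.  ] depth mm 29.0
tcp [0.4947 0.118  0.1383] yaw -0.645 tilt 0.13 q6 2.29 | shift [ 0.0002 -0.0008 -0.008 ] twist z -1.401
```

It's caught: a 1.5 mm command moved it only 0.2 mm and the lugs hold it. Release and rise.

servo_tool(squeeze=20, targets=[{"xyz":[0,0,0],"twist":[0,0,0],"jaw":0.3},{"xyz":[0,0,0],"twist":[0,0,0],"jaw":0.45},{"xyz":[0,0,0],"twist":[0,0,0],"jaw":0.5},{"xyz":[0,0,0],"twist":[0,0,0],"jaw":0.5},{"xyz":[0,0,-0.02],"twist":[0,0,0],"jaw":0.5},{"xyz":[0,0,-0.05],"twist":[0,0,0],"jaw":0.5},{"xyz":[0,0,-0.08],"twist":[0,0,0],"jaw":0.5},{"xyz":[0,0,-0.11],"twist":[0,0,0],"jaw":0.5},{"xyz":[0,0,-0.12],"twist":[0,0,0],"jaw":0.5},{"xyz":[0,0,-0.12],"twist":[0,0,0],"jaw":0.5}])

```text
clock: 11.68
tcp_pos: [0.4951, 0.1176, 0.2616]
orientation: [-0.001, 0.948, -0.317, 0.003]
wrist_force: [-0.3, 0.5, -0.5]
finger_gap: 0.0421
```

```bash
python3 st.py; python3 - <<'E'
from h import *
import cv2
from workcell import env
c=env.read_camera("wrist")
cv2.imwrite("pics/w5.png",cv2.cvtColor(c["color"],cv2.COLOR_RGB2BGR))
v,u=np.mgrid[:384,:512];x=u-c["cx"];y=v-c["cy"];r=np.hypot(x,y)+1e-9;tt=r/c["fx"];d=c["depth"]
Q=rot(c["attitude"]).apply(np.stack([np.tan(tt)*x/r*d,np.tan(tt)*y/r*d,d],-1).reshape(-1,3))+c["eye"]
k=(np.hypot(Q[:,0]-.4953,Q[:,1]-.1185)<.06)
for n,a,b in(("bar top, want .167",.155,.18),("body top, want .133",.125,.14),("collar/base",.06,.08)):
    q=Q[k&(Q[:,2]>a)&(Q[:,2]<b)]
    if len(q)>9:
        R_=cv2.minAreaRect((q[:,:2]*1000).astype(np.float32));print(n,len(q),np.median(q,0).round(4),R_)
        A=np.c_[q[:,:2]-q[:,:2].mean(0),np.ones(len(q))]; g=abs(q[:,2]-np.median(q[:,2]))<.003
        print("  tilt slopes",np.linalg.lstsq(A[g],q[g,2],rcond=None)[0].round(3))
E
```

```text
t 11.6833 F [-0.3  0.5 -0.5] M [-0.03 -0.02  0.03] depth mm -94.3
tcp [0.4951 0.1176 0.2616] yaw -0.645 tilt 0.33 q6 2.29 | shift [-0.0009 -0.0005  0.1153] twist z -1.401
bar top, want .167 1487 [0.4982 0.1212 0.1667] ((497.08319091796875, 119.47761535644531), (49.512115478515625, 23.048803329467773), 53.51346969604492)
  tilt slopes [-0.003 -0.005  0.167]
body top, want .133 528 [0.5119 0.1365 0.1294] ((498.58135986328125, 121.08546447753906), (58.135005950927734, 62.59764862060547), 54.35100555419922)
  tilt slopes [ 0.001 -0.002  0.129]
collar/base 3942 [0.5133 0.1398 0.0676] ((496.2498779296875, 119.54939270019531), (117.06980895996094, 119.42717742919922), 52.782867431640625)
  tilt slopes [0.004 0.004 0.069]
```

View pics/w5.png

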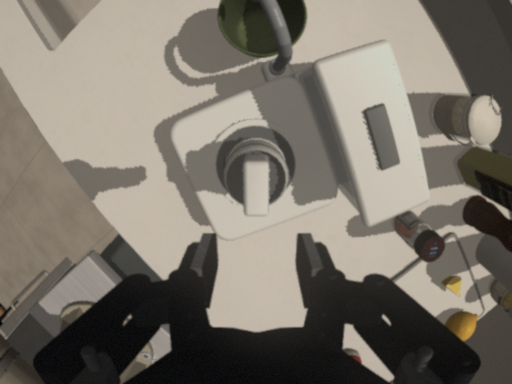

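The cartridge sits in the collar at about (256,180), level. The bar top is at 0.1667–0.167 m against the expected 0.167, tilt is under 0.5°, and the centre is within about 2 mm. The gripper is clear.

```bash
python3 -c "
from workcell import env
print(env.hand_in())"
```

```text
the job is handed in; nothing more can be done
None
```

The cartridge is fitted and locked in the port, and the job was handed in at about 12 s on the clock; no verdict was reported.

**What I did:**
- **Slots:** I found the collar's slots with the wrist camera at about -0.815 rad in the world frame.
- **Entry:** The lugs dropped into the slots first time, with no contact force.
- **Push and turn:** I pressed down to about 33 mm and turned clockwise until I felt the stop (Mz about 1 Nm). Then I backed off about 0.1 rad and let the spring lift the lugs into the notches. Wrist force readings stayed around 10 N.

**Last checks:**
- **Lock:** Before release, a 1.5 mm upward command moved the cartridge only 0.2 mm, so the lugs were holding it.
- **Depth:** After release the bar top was at 0.167 m, which puts the underside about 29 mm below the collar.
- **Upright and centred:** Tilt was under 0.5° and the centre about 2 mm from the port axis.
- **Clear:** The gripper was well above the cartridge, touching nothing, and I saw nothing else moved in the last picture.

**Disagreements:**
- **Pressed depth:** The tool position gave 34.4 mm and the spring force 32.8 mm. I put that down to about 1.5 mm of slip in the grip; both were past the 32 mm needed.
- **Port position:** The top camera put the port about 4 mm off in y from the wrist camera. I used the wrist camera.
- **Body-top depth:** The final reading was 0.129 m against an expected 0.133 m, likely from side points. The bar top agreed.

My first move call was refused because the rows lacked required keys; nothing moved, and I resent it. I viewed nine pictures in all.

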